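# Book a refilled bin into the put-to-light bench rack

### The arm

A 6-joint arm with a two-finger parallel gripper is mounted at the origin on the work surface. World frame = base frame: x ahead of the robot, y to its left, z up, the work surface at z = 0. Lengths are in m, angles in rad, forces in N, time in s.
With the tool pointing down it reaches from about 0.225 to 0.875 m from the base axis. Payload 3.4 kg.
Tool frame: the origin (TCP) lies on the centre line of the jaws, within the pads' length; the fingertips stand 17 mm ahead of it and the grasp point (between the pads) lies 2 mm behind it; z points along the fingers, y is the line along which they close (so a half turn about z gives the same grasp; the last joint's range is limited). The gripper opens to 85 mm and grips with 20 to 120 N. Pads are 22 mm wide; open, the fingers measure 114 mm over their backs; the gripper's body (76 mm by 85 mm) begins 54 mm behind the grasp point. The pads swing forward as they close: fully open they stand 13 mm farther back than shut.
Start: joints at [-1.25, 0.276, 1.505, -0, 1.361, -0.121], TCP at [0.246, -0.52, 0.219] pointing down, gripper open.
Joint ranges: [-2.89, 2.89], [-0.75, 2.08], [0.22, 2.7], [-1.18, 4.32], [0.11, 2.71], [-2.7, 2.7]. Speed limits (rad/s): [2.57, 2.57, 3.14, 3.14, 3.14, 3.14].

### API

Orientations are given as a unit quaternion [w, x, y, z].
In Python, from rig import manip gives the robot as it stands.
- The arm moves only by the tool move_arm, never from a script. Its argument "steps" is one flat list of numbers, 7 for each row, row after row: the turn, a rotation vector about the world's x, y, z normalised to -1 to 1, where 1 is 360 degrees, then the shift along the world's x, y, z normalised to -1 to 1, where 1 is 1 m, then the opening, from -1 (shut) to 1 (fully open). A call has exactly 10 rows; each row is the pose to reach, as a shift and turn from the pose commanded when the call began, turning the shorter way round; what a row does not reach only later rows make up. A row lasts 1/10 s, in which the tool goes at most 50 mm and 8.59 degrees, less where a joint would pass 70% of its speed; a pose out of reach is approached as far as the arm can. A call with a number of a shift or a turn outside -1 to 1 is refused whole. A call with a gripper value outside its range is refused whole. The fingers move at their own pace and stop on an object; "squeeze" is the grip in N (left out, the last holds). Time passes only in rows, so rows that repeat a pose let the fingers close, or fill a call up. It gives the time, the measured TCP pose, the force, the opening and the grip force at its end, in the units of the state.
- manip.get_state(): the state, without advancing time (a new reading comes with each control period).
- manip.get_image(name): name is "scene" or "top" or "wrist"; returns a dict with "pixels" (420x560x3 uint8, blue, green, red), "fx", "fy", "cx", "cy" (pixels), "D" ([k1, k2, p1, p2, k3] as OpenCV has them; the pictures are not rectified), "R" (3x3) and "t" (3): a world point X has camera coordinates R X + t. Camera axes: x right, y down, z forward; pixel columns grow to the right and rows downward; lengths in m; the calibration is good to about 2 mm. A picture is of the moment at which its call begins. There is no depth.
- manip.sign_off(): hands the job in; it is judged then, once.
The state is a dict: "clock": time; "qpos": joint angles; "qd": joint speeds; "effort": joint torques, N m; "position": TCP position; "ee_rot": TCP orientation; "contact_force": force on the tool from outside, world axes, zero at the start; "moment": the same for the moment, N m; "width": finger opening in m; "gripper_force": force on a finger pad.
Only numpy, scipy, OpenCV 4.12 (cv2) and the standard library are available. Lean on these libraries where they do the work, as an engineer would, in place of code of your own. Each camera call takes 0.05 s, during which the arm holds its last target. There are 200 camera calls.

### The job

A freshly refilled parts bin has been left standing forward of its row on the bench rack. With the fingertips push it gently back until it is fully home against the rack's back stop, then lightly press the button that is lit green in front of it to confirm, and withdraw. Lift nothing, press no other button, and leave the other bins, the pipe coupling and the tin where they are.

Things in the scene. Friction and masses are not known exactly. Their poses are not given: they have to be found in the camera images.
- rack: Grey steel bench rack, three bin lanes at 116 mm pitch along its y. Origin on the bench, under the middle button; x points from the buttons to the back stop, away from the robot. Bins slide along x on the deck (30 mm above the bench) between 12 mm high guides to the 50 mm high back stop. A bin fully home has its outer front face at x = 78 mm and its middle at x = 158 mm in this frame.
- bin_clamps_front (a point): Point on the outer front face (towards the robot) of the refilled bin, midway across, 32 mm above its underside; axes like the rack's. Front wall 48 mm high, 4 mm thick, its top edge 78 mm above the bench. The bin starts 25 to 48 mm forward of home, in the lane of the green-lit button.
- bin_clamps: The refilled bin: green plastic, full of steel hoop clamps; origin at the centre of its underside, x from front wall to back wall, z up. 160 mm long in x, 102 mm wide, 75 mm high at the sides and back (rims 105 mm above the bench). 0.4 to 0.85 kg; needs a push of about 2 to 10 N to slide.
- button_green_top (a point): Centre of the top of the round confirm button lit bright green, 28 mm diameter, in front of the refilled bin. z is the outward press axis, 12 degrees off vertical, leaning to the robot. The top is about 49 mm above the bench, 9 mm proud of its module face. Which lane it is in varies.
- button_green (a joint): Travel of the green-lit button, m: 0 released, 0.005 fully pressed (spring: about 1.5 N to start, 4 N fully down, returns by itself). It counts as pressed beyond 0.0035.
- button_red_top (a point): Centre of the top of the equal button lit red, on another lane's module (someone else's order: not to be pressed).
- button_red (a joint): Travel of the red-lit button, m, 0 released.
- button_dark_top (a point): Centre of the top of the equal, unlit grey button on the remaining lane (not to be pressed).
- button_dark (a joint): Travel of the unlit button, m, 0 released.
- bin_bolts: Equal green bin full of dark bolts, already home in the red-lit button's lane; origin at the centre of its underside. To be left alone.
- bin_bushes: Equal green bin full of brass bushes, already home in the unlit button's lane; origin at the centre of its underside. To be left alone.
- coupling_center (a point): Steel pipe coupling (open tube 42 mm diameter, 45 mm high) standing loose on the bench beside one end of the rack; point at its centre. To be left alone.
- tin_center (a point): Small closed white tin with a red band (54 mm diameter, 50 mm high) standing loose on the bench beside one end of the rack; point at its centre. To be left alone.
- module_green: Black push-button module on the rail in front of the deck, carrying the green-lit button (equal modules carry the red and the unlit one); origin on the bench under the button, axes like the rack's. 44 mm deep in x, 84 mm wide in y; its face slopes 12 degrees down towards the robot, its highest (rear) edge is 45 mm above the bench.
Not all that is in view belongs to the job. What is shaped like the bin_clamps but blue is not meant.

How it is judged:
On the way, in this order (a step that is already met when the one before it is completed fails the run):
1. the refilled bin is home against the back stop and at rest (x of bin_clamps in the frame of rack above 0.152 m and linear speed of bin_clamps below 0.02 m/s), for 0.1 s.
2. the green-lit button is pressed down (x of bin_clamps in the frame of rack above 0.152 m and value of joint button_green above 0.0035 m), for 0.05 s.
At the end, for the whole second after the job is handed in: The refilled bin stands level on the deck, at rest, within 6 mm of fully home against the back stop; the green-lit button has been pressed (beyond 3.5 mm) after that and has sprung back; the other bins are within 10 mm, the coupling and the tin within 15 mm, of where they started (x of bin_clamps in the frame of rack above 0.152 m and linear speed of bin_clamps below 0.01 m/s and angle between bin_clamps's own z axis and vertical below 0.06 rad and height (world z) of bin_clamps below 0.034 m and value of joint each of button_green, button_red, button_dark below 0.001 m and distance of each of bin_bolts, bin_bushes from where it was at the start of the episode below 0.01 m and distance of each of coupling_center, tin_center from where it was at the start of the episode below 0.015 m); the robot touches nothing.
It fails at once if another button is pressed (beyond 1.5 mm), or the green-lit one while the bin is not yet home (value of joint any of button_red, button_dark above 0.0015 m or (value of joint button_green above 0.0035 m and not (x of bin_clamps in the frame of rack above 0.152 m))).
It fails at once if a bin is lifted or tipped (more than 10 mm or 0.15 rad) (height (world z) of any of bin_clamps, bin_bolts, bin_bushes above 0.04 m or angle between any of bin_clamps, bin_bolts, bin_bushes's own z axis and vertical above 0.15 rad).
It fails at once if the refilled bin is slammed home (faster than 0.3 m/s) or shoved with more than 40 N (linear speed of bin_clamps above 0.3 m/s or contact force between the fingers and bin_clamps above 40 N).
It fails at once if the green-lit button or its module is pressed with more than 25 N (contact force between anything else and module_green above 25 N).
It fails at once if another bin is moved by more than 10 mm, or the coupling or the tin by more than 15 mm (distance of any of bin_bolts, bin_bushes from where it was at the start of the episode above 0.01 m or distance of any of coupling_center, tin_center from where it was at the start of the episode above 0.015 m).
It also fails if it takes over 48 s, if anything falls off the work surface, if the arm or the gripper's body presses on something with over 40 N, if the wrist force passes 120 N, or if a joint passes its speed limit or range.

## Working session

There is one attempt and no reset: what is moved stays moved. The work goes in short steps, Python scripts to look and compute and a tool call to move; the robot and the scene stay as the last step left them, time stands still between calls to the robot, and variables do not carry over. Pictures are saved under pics/ and viewed, at most 10 in all, crops included, and the job is handed in when it is done.

Besides the shell and the picture viewer there is one more tool, called in YAML: its name, and indented under it one key for each argument. move_arm: Moves the arm, as the interface text tells. Scaled input: -1 to 1 covers 1 m each way for a shift and 360 degrees each way for a turn. Its arguments: {"type":"object","properties":{"steps":{"type":"array"},"squeeze":{"type":"number"}},"required":["steps"]}

```bash
mkdir -p pics
cat > h.py <<'E'
import numpy as np, cv2
from rig import manip
def grab(n,save=None):
    im=manip.get_image(n)
    if save: cv2.imwrite('pics/'+save,im['pixels'])
    return im
def ray(im,uv):
    K=np.array([[im['fx'],0,im['cx']],[0,im['fy'],im['cy']],[0,0,1.]])
    p=cv2.undistortPoints(np.array([[uv]],float),K,np.array(im['D'],float))[0,0]
    R=np.array(im['R']);t=np.array(im['t'])
    return -R.T@t, R.T@np.array([p[0],p[1],1])
def onz(im,uv,z):
    o,d=ray(im,uv); return o+d*(z-o[2])/d[2]
E
python3 - <<'E'
from h import *
a=grab('scene','s0.png');b=grab('top','t0.png')
cv2.imwrite('pics/st.png',cv2.resize(np.hstack([a['pixels'],b['pixels']]),(800,300)))
for im in (a,b): print(-np.array(im['R']).T@np.array(im['t']))
E
```

```text
[ 1.14569467 -0.00979711  0.80182891]
[0.41178708 0.0259141  0.85087029]
```

View pics/t0.png

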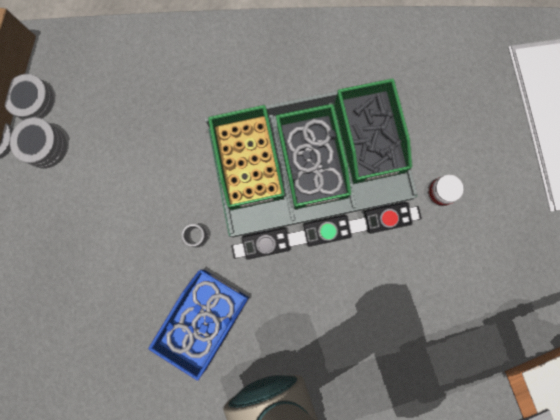

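View pics/s0.png

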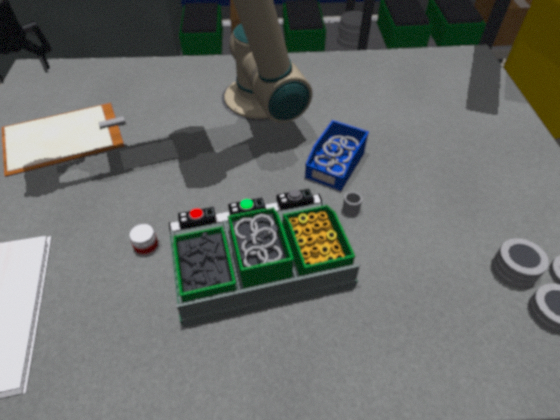

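The top view shows the green button in the middle lane at (328,231), with red at (390,218) and dark at (265,244). The clamps bin spans roughly (280–350, 105–208), with its front rim near (322,203). The coupling is at (194,235), the tin at (447,188), and the blue decoy at (200,325).

Run:
```python
from h import *
T={}
for n in('top','scene'):
    im=grab(n);hsv=cv2.cvtColor(im['pixels'],cv2.COLOR_BGR2HSV)
    g=cv2.inRange(hsv,(55,120,170),(85,255,255)); r=cv2.inRange(hsv,(0,170,150),(6,255,255))|cv2.inRange(hsv,(174,170,150),(180,255,255))
    for nm,m in(('g',g),('r',r)):
        k,l,s,c=cv2.connectedComponentsWithStats(m)
        for i in range(1,k):
            if s[i,4]>60:
                P=onz(im,c[i],.049); print(n,nm,s[i],c[i].round(1),P.round(4)); T[n+nm]=P
    T[n]=im
yaw=np.arctan2(*(T['topg']-T['topr'])[[1,0]])-np.pi/2
print('yaw deg',np.degrees(yaw))
d=cv2.inRange(cv2.cvtColor(T['top']['pixels'],cv2.COLOR_BGR2HSV),(50,90,30),(85,255,160))
k,l,s,c=cv2.connectedComponentsWithStats(d)
ex=np.array([np.cos(yaw),np.sin(yaw)]);ey=np.array([-ex[1],ex[0]])
big=[i for i in range(1,k) if s[i,4]>200]; print(s[big])
# front top edge of clamp bin: rays of green pixels onto z=.078, rack frame around green button
ys,xs=np.nonzero(d)
o=T['topg'][:2]
P=np.array([onz(T['top'],(x,y),.078)[:2]-o for x,y in zip(xs,ys)])
q=P@np.c_[ex,ey]
for yy in (-.03,-.015,0,.015,.03):
    sel=q[(abs(q[:,1]-yy)<.006)&(q[:,0]<.12)&(q[:,0]>.0)]; print(yy,np.sort(sel[:,0])[:30:3].round(3))
print('origin',o,'ex',ex)
v=cv2.resize(T['top']['pixels'][70:260,200:430],None,fx=3,fy=3,interpolation=2)
cv2.imwrite('pics/c0.png',v)
```

```text
top g [321 224  15  15 162] [327.7 231. ] [ 0.4757 -0.0441  0.049 ]
top r [383 212  14  13 141] [389.6 217.8] [ 0.4976 -0.1577  0.049 ]
scene g [241 199  12  10  94] [246.2 203.2] [ 0.4813 -0.0427  0.049 ]
scene r [190 209  12   9  92] [195.7 212.9] [ 0.5035 -0.1562  0.049 ]
yaw deg 10.95720728133289
[[ 276   79  136  129 3581]
 [ 209  106   75  103 1177]]
-0.03 [0.05  0.052 0.053 0.053 0.054 0.055 0.056 0.057]
-0.015 [0.054 0.055 0.056 0.057]
0 [0.054 0.055 0.056 0.057]
0.015 [0.054 0.054 0.056 0.056]
0.03 [0.05  0.053 0.054 0.055 0.056 0.057]
origin [ 0.47567006 -0.04414247] ex [0.98176942 0.19007579]
```

View pics/c0.png

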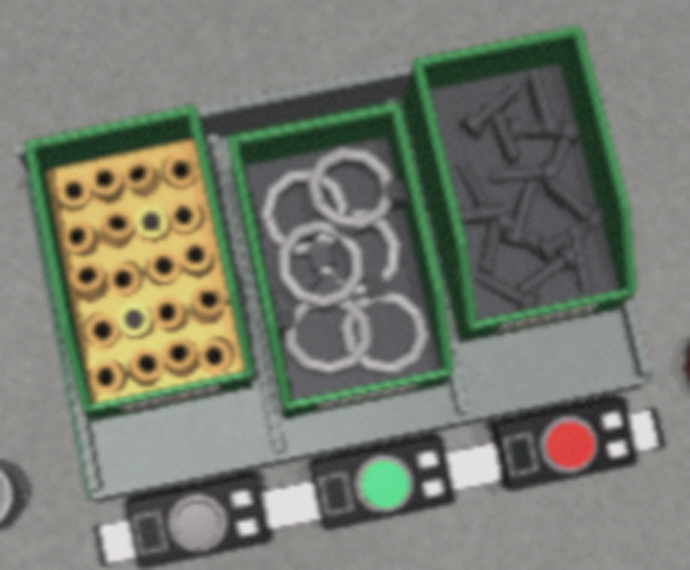

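The crop confirms it: the clamps bin is in the middle lane, level and aligned with the rack. Its front edge is about 53 mm behind the green button, so it is roughly 25 mm short of home.

Run:
```python
from h import *
from scipy.spatial.transform import Rotation as Ro
s=manip.get_state();print(s)
w,x,y,z=s['ee_rot'];R=Ro.from_quat([x,y,z,w]);print(R.as_matrix().round(3))
yv=R.as_matrix()[:,1]; print(np.degrees(np.arctan2(yv[1],yv[0])))
```

```text
{'clock': 0.2, 'qpos': array([-1.25000074e+00,  2.76334317e-01,  1.50564232e+00, -1.45472840e-05,
        1.36070149e+00, -1.21006727e-01]), 'qd': array([-0.00025656, -0.00250459, -0.00373412,  0.00045795, -0.00116764,
       -0.0003181 ]), 'effort': array([ 4.78284928e-04, -4.16711247e+01, -2.45789713e+01, -1.70141823e-05,
        8.10894824e-03, -2.19413693e-05]), 'position': array([ 0.24573802, -0.51949182,  0.218084  ]), 'ee_rot': array([-5.39318293e-04,  9.75699917e-01,  2.19110421e-01, -6.12033304e-05]), 'contact_force': array([-0.44830892,  0.07000657,  0.90069717]), 'moment': array([ 0.01228893, -0.00600147,  0.00889617]), 'gripper_force': 0.0, 'width': 0.08552539027580267}
[[ 0.904  0.428 -0.   ]
 [ 0.428 -0.904  0.001]
 [ 0.    -0.001 -1.   ]]
-64.68641437679118
```

move_arm:
  steps: [0, 0, -0.0398, 0.254, 0.48, -0.03, -1, 0, 0, -0.0398, 0.254, 0.48, -0.03, -1, 0, 0, -0.0398, 0.254, 0.48, -0.03, -1, 0, 0, -0.0398, 0.254, 0.48, -0.03, -1, 0, 0, -0.0398, 0.254, 0.48, -0.03, -1, 0, 0, -0.0398, 0.254, 0.48, -0.03, -1, 0, 0, -0.0398, 0.254, 0.48, -0.03, -1, 0, 0, -0.0398, 0.254, 0.48, -0.03, -1, 0, 0, -0.0398, 0.254, 0.48, -0.03, -1, 0, 0, -0.0398, 0.254, 0.48, -0.03, -1]
  squeeze: 20

```text
clock: 1.2
position: [0.4799, -0.0766, 0.1911]
ee_rot: [0.0, 0.995, 0.096, 0.0]
contact_force: [1.2, -1.6, -0.5]
width: 0.0001
gripper_force: 0.0
```

move_arm:
  steps: [0, 0, 0, 0, 0, 0, -1, 0, 0, 0, 0, 0, 0, -1, 0, 0, 0, 0, 0, 0, -1, 0, 0, 0, 0, 0, 0, -1, 0, 0, 0, 0, 0, 0, -1, 0, 0, 0, 0, 0, 0, -1, 0, 0, 0, 0, 0, 0, -1, 0, 0, 0, 0, 0, 0, -1, 0, 0, 0, 0, 0, 0, -1, 0, 0, 0, 0, 0, 0, -1]

```text
clock: 2.2
position: [0.4793, -0.0785, 0.191]
ee_rot: [0.0, 0.995, 0.096, -0.0]
contact_force: [-0.5, -0.6, 0.6]
width: -0.0
gripper_force: 0.0
```

Run:
```python
from h import *
im=grab('wrist','w0.png');hsv=cv2.cvtColor(im['pixels'],cv2.COLOR_BGR2HSV)
for m in(cv2.inRange(hsv,(55,120,150),(85,255,255)),cv2.inRange(hsv,(0,170,150),(6,255,255))|cv2.inRange(hsv,(174,170,150),(180,255,255))):
    k,l,s,c=cv2.connectedComponentsWithStats(m)
    for i in range(1,k):
        if s[i,4]>100: print(s[i],c[i].round(1),onz(im,c[i],.049).round(4))
print(-np.array(im['R']).T@np.array(im['t']))
```

```text
[   0    0  148  107 1176] [93.8 76.1] [0.5518 0.091  0.049 ]
[ 143    0  109  138 1093] [170.4  80.7] [0.5605 0.0293 0.049 ]
[298   0   8  61 419] [301.1  29. ] [ 0.6184 -0.0686  0.049 ]
[324   0  12  79 502] [329.8  36.5] [ 0.6176 -0.0922  0.049 ]
[364   0 128 106 965] [449.4  69.3] [ 0.6123 -0.1935  0.049 ]
[226 180  32  31 755] [241.7 195. ] [ 0.4765 -0.0438  0.049 ]
[352 181  31  30 747] [367.2 195.5] [ 0.4978 -0.1558  0.049 ]
[ 0.54912772 -0.06499782  0.34585712]
```

View pics/w0.png

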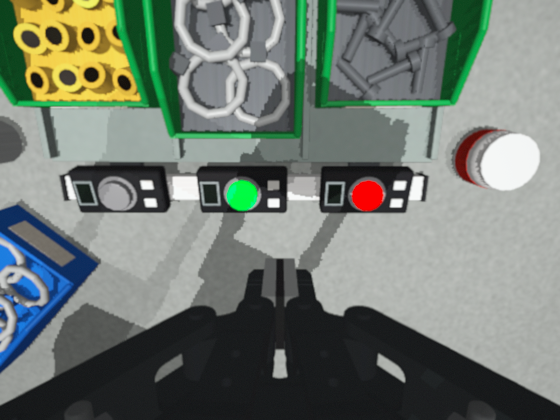

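The wrist view shows the green button at (242,195), which is world (0.4765,-0.044), and the bin's front edge near row 135. The shut fingertips are at (285,262), and the tool is aligned with the rack.

move_arm:
  steps: [0, 0, 0, 0.027, 0.04, 0, -1, 0, 0, 0, 0.027, 0.04, 0, -1, 0, 0, 0, 0.027, 0.04, -0.03, -1, 0, 0, 0, 0.027, 0.04, -0.06, -1, 0, 0, 0, 0.027, 0.04, -0.08, -1, 0, 0, 0, 0.027, 0.04, -0.1, -1, 0, 0, 0, 0.027, 0.04, -0.11, -1, 0, 0, 0, 0.027, 0.04, -0.118, -1, 0, 0, 0, 0.027, 0.04, -0.118, -1, 0, 0, 0, 0.027, 0.04, -0.118, -1]

```text
clock: 3.25
position: [0.5069, -0.0387, 0.0736]
ee_rot: [0.0, 0.995, 0.096, 0.001]
contact_force: [0.3, -0.3, -0.0]
width: -0.0
gripper_force: 0.0
```

Run:
```python
from h import *
print(manip.get_state()['contact_force'])
a=grab('scene');b=grab('wrist')
cv2.imwrite('pics/a1.png',np.hstack([cv2.resize(a['pixels'][150:300,150:350],(400,300),interpolation=2),cv2.resize(b['pixels'],(400,300))]))
```

```text
[ 0.33126971 -0.33492857 -0.04946809]
```

View pics/a1.png

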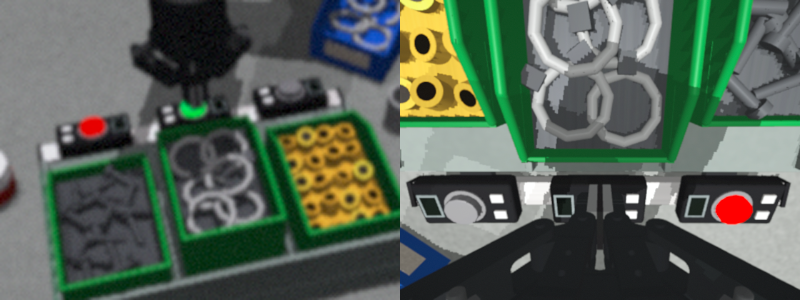

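The fingers are between the green button and the front wall, clear of both and reading no contact force. Next I push slowly along the rack's x.

move_arm:
  steps: [0, 0, 0, 0.003, 0.0006, 0, -1, 0, 0, 0, 0.006, 0.0012, 0, -1, 0, 0, 0, 0.009, 0.0017, 0, -1, 0, 0, 0, 0.012, 0.0023, 0, -1, 0, 0, 0, 0.015, 0.0029, 0, -1, 0, 0, 0, 0.018, 0.0035, 0, -1, 0, 0, 0, 0.021, 0.0041, 0, -1, 0, 0, 0, 0.024, 0.0047, 0, -1, 0, 0, 0, 0.027, 0.0052, 0, -1, 0, 0, 0, 0.029, 0.0056, 0, -1]

```text
clock: 4.35
position: [0.5357, -0.0329, 0.073]
ee_rot: [0.0, 0.995, 0.096, 0.0]
contact_force: [-0.7, 0.7, 1.0]
width: 0.0001
gripper_force: 0.0
```

move_arm:
  steps: [0, 0, 0, 0.001, 0.0002, 0, -1, 0, 0, 0, 0.002, 0.0004, 0, -1, 0, 0, 0, 0.003, 0.0006, 0, -1, 0, 0, 0, 0.004, 0.0008, 0, -1, 0, 0, 0, 0.005, 0.001, 0, -1, 0, 0, 0, 0.006, 0.0012, 0, -1, 0, 0, 0, 0.007, 0.0014, 0, -1, 0, 0, 0, 0.008, 0.0016, 0, -1, 0, 0, 0, 0.009, 0.0018, 0, -1, 0, 0, 0, 0.01, 0.002, 0, -1]

```text
clock: 5.35
position: [0.5455, -0.0309, 0.0731]
ee_rot: [0.0, 0.995, 0.096, 0.0]
contact_force: [-0.1, -0.1, -0.0]
width: -0.0003
gripper_force: 0.0
```

Run:
```python
from h import *
print(manip.get_state()['contact_force'])
a=grab('scene');b=grab('wrist')
cv2.imwrite('pics/a2.png',np.hstack([cv2.resize(a['pixels'][150:300,150:350],(400,300),interpolation=2),cv2.resize(b['pixels'],(400,300))]))
```

```text
[-1.17189137e-01 -1.19704172e-01 -6.70658481e-05]
```

View pics/a2.png

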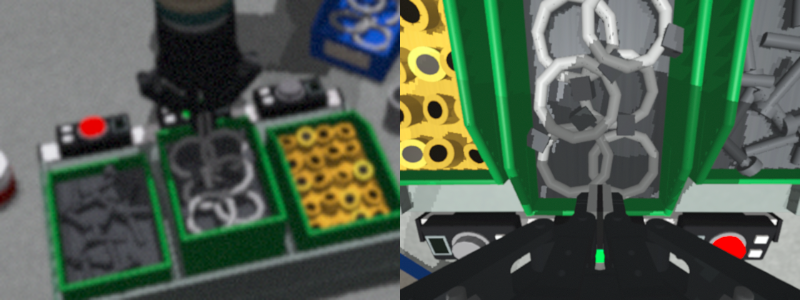

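The finger is drawn over the front wall at (600,185), in front of the rim at row 212. There's no force and the bin hasn't clearly moved, so I'm checking the real tip height by projecting it.

Run:
```python
from h import *
s=manip.get_state();p=s['position'];print(p)
A={n:grab(n) for n in('scene','wrist','top')}
def proj(im,X):
    K=np.array([[im['fx'],0,im['cx']],[0,im['fy'],im['cy']],[0,0,1.]])
    return cv2.projectPoints(np.array([X],float),cv2.Rodrigues(np.array(im['R']))[0],np.array(im['t']),K,np.array(im['D'],float))[0].ravel().round(1)
for n in A:
    for dz in(-.017,0,.02): print(n,dz,proj(A[n],p+[0,0,dz]))
# bin front rim centre for initial and home positions
o=np.array([.4765,-.0438,.078]);ex=np.array([.982,.19,0])
for x in(.03,.053,.065,.078): print('rim',x,[ (n,proj(A[n],[*(o+x*ex)[:2],.078])) for n in A])
c=A['scene']['pixels'][180:270,200:310]; w=A['wrist']['pixels'][200:320,190:370]
cv2.imwrite('pics/a3.png',np.hstack([cv2.resize(c,(390,320),interpolation=2),cv2.resize(w,(400,320),interpolation=2)]))
```

```text
[ 0.5455095  -0.03095268  0.07303797]
scene -0.017 [251.8 222.9]
scene 0 [251.4 218. ]
scene 0.02 [251. 212.]
wrist -0.017 [279.9 251.7]
wrist 0 [279.9 264.6]
wrist 0.02 [279.9 283.5]
top -0.017 [319.6 192.4]
top 0 [320.3 190.8]
top 0.02 [321.1 188.9]
rim 0.03 [('scene', array([247.7, 202.8])), ('wrist', array([278.9, 339.3])), ('top', array([325.1, 212.5]))]
rim 0.053 [('scene', array([249.9, 210.5])), ('wrist', array([278.9, 300.1])), ('top', array([322.3, 199.8]))]
rim 0.065 [('scene', array([251.1, 214.6])), ('wrist', array([278.9, 278.5])), ('top', array([320.8, 193.2]))]
rim 0.078 [('scene', array([252.3, 219.2])), ('wrist', array([278.9, 254.1])), ('top', array([319.2, 186.1]))]
```

View pics/a3.png

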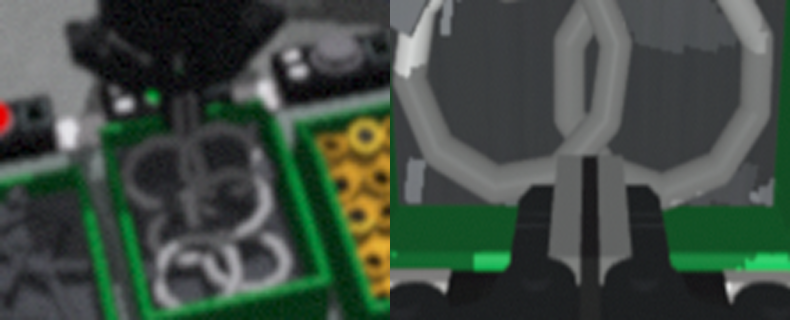

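The bin hasn't moved: its rim is still at rack x = 53 mm. Triangulating from the scene and wrist views puts the fingertip near z = 0.080, so it passed just over the 78 mm wall. The effective tip is therefore higher than I assumed. I'll back off over the wall and come down lower.

move_arm:
  steps: [0, 0, 0, 0, 0, 0.03, -1, 0, 0, 0, 0, 0, 0.03, -1, 0, 0, 0, -0.034, -0.0066, 0.03, -1, 0, 0, 0, -0.034, -0.0066, 0.03, -1, 0, 0, 0, -0.034, -0.0066, 0.02, -1, 0, 0, 0, -0.034, -0.0066, 0.01, -1, 0, 0, 0, -0.034, -0.0066, 0, -1, 0, 0, 0, -0.034, -0.0066, -0.009, -1, 0, 0, 0, -0.034, -0.0066, -0.017, -1, 0, 0, 0, -0.034, -0.0066, -0.017, -1]

```text
clock: 6.6
position: [0.5105, -0.0373, 0.0544]
ee_rot: [-0.0, 0.995, 0.096, -0.001]
contact_force: [0.2, -0.5, -0.1]
width: -0.0004
gripper_force: 0.0
```

move_arm:
  steps: [0, 0, 0, 0.001, 0.0002, 0, -1, 0, 0, 0, 0.002, 0.0004, 0, -1, 0, 0, 0, 0.003, 0.0006, 0, -1, 0, 0, 0, 0.005, 0.001, 0, -1, 0, 0, 0, 0.007, 0.0014, 0, -1, 0, 0, 0, 0.009, 0.0017, 0, -1, 0, 0, 0, 0.011, 0.0021, 0, -1, 0, 0, 0, 0.012, 0.0023, 0, -1, 0, 0, 0, 0.013, 0.0025, 0, -1, 0, 0, 0, 0.014, 0.0027, 0, -1]

```text
clock: 7.6
position: [0.5224, -0.0349, 0.056]
ee_rot: [-0.0, 0.995, 0.096, -0.003]
contact_force: [-5.8, -0.6, 5.4]
width: 0.0001
gripper_force: 3.2
```

```bash
cat > m.py <<'E'
from h import *
print(manip.get_state()['contact_force'].round(1))
im=grab('wrist');hsv=cv2.cvtColor(im['pixels'],cv2.COLOR_BGR2HSV)
d=cv2.inRange(hsv,(50,90,30),(85,255,255))
o=np.array([.4765,-.0438]);ex=np.array([.982,.19]);ey=np.array([-.19,.982])
# lowest green pixel per column -> rim front edge, on z=.078
for u in range(0,560,20):
    v=np.nonzero(d[:420,u])[0]
    if len(v):
        q=onz(im,(u,v.max()),.078)[:2]-o
        print(u,v.max(),(q@ex).round(4),(q@ey).round(3),end=' | ')
E
python3 m.py
```

```text
[-5.8 -0.6  5.4]
0 222 0.0762 0.115 | 20 222 0.0762 0.107 | 40 222 0.0762 0.099 | 60 222 0.0762 0.091 | 80 222 0.0762 0.083 | 100 222 0.0763 0.075 | 120 222 0.0763 0.066 | 140 220 0.0772 0.058 | 160 260 0.0591 0.052 | 180 261 0.0587 0.043 | 200 261 0.0587 0.034 | 220 261 0.0587 0.026 | 240 261 0.0587 0.017 | 260 261 0.0587 0.009 | 280 354 0.0112 -0.0 | 300 261 0.0588 -0.009 | 320 262 0.0583 -0.017 | 340 262 0.0584 -0.026 | 360 261 0.0589 -0.034 | 380 262 0.0584 -0.043 | 400 253 0.0626 -0.051 | 420 211 0.0813 -0.057 | 440 222 0.0765 -0.066 | 460 221 0.077 -0.074 | 480 221 0.077 -0.083 | 500 221 0.077 -0.091 | 520 221 0.0771 -0.099 | 540 221 0.0771 -0.107 |
```

Contact is made at about 6 N. The bin's front is at 58.7 mm and sliding, and the neighbouring bins at home measure 76.7 mm, so about 18 mm remain.

move_arm:
  steps: [0, 0, 0, 0.002, 0.0004, 0, -1, 0, 0, 0, 0.004, 0.0008, 0, -1, 0, 0, 0, 0.006, 0.0012, 0, -1, 0, 0, 0, 0.008, 0.0016, 0, -1, 0, 0, 0, 0.01, 0.0019, 0, -1, 0, 0, 0, 0.012, 0.0023, 0, -1, 0, 0, 0, 0.0135, 0.0026, 0, -1, 0, 0, 0, 0.0145, 0.0028, 0, -1, 0, 0, 0, 0.0155, 0.003, 0, -1, 0, 0, 0, 0.016, 0.0031, 0, -1]

```text
clock: 8.65
position: [0.5386, -0.0318, 0.0559]
ee_rot: [-0.0, 0.995, 0.096, -0.003]
contact_force: [-5.5, -1.5, 3.7]
width: 0.0
gripper_force: 3.0
```

```bash
python3 m.py
```

```text
[-5.5 -1.5  3.7]
0 259 0.0762 0.119 | 20 259 0.0762 0.111 | 40 259 0.0762 0.102 | 60 258 0.0766 0.094 | 80 258 0.0766 0.086 | 100 258 0.0766 0.077 | 120 259 0.0762 0.069 | 140 246 0.0821 0.059 | 160 260 0.0757 0.052 | 180 262 0.0748 0.043 | 200 261 0.0752 0.034 | 220 261 0.0753 0.026 | 240 261 0.0753 0.017 | 260 261 0.0753 0.009 | 280 378 0.0141 -0.0 | 300 262 0.0749 -0.009 | 320 262 0.0749 -0.017 | 340 262 0.0749 -0.026 | 360 261 0.0754 -0.034 | 380 262 0.075 -0.043 | 400 253 0.0792 -0.051 | 420 246 0.0824 -0.059 | 440 258 0.0769 -0.068 | 460 257 0.0774 -0.077 | 480 258 0.077 -0.085 | 500 258 0.0771 -0.094 | 520 258 0.0771 -0.102 | 540 258 0.0771 -0.11 |
```

move_arm:
  steps: [0, 0, 0, 0.0003, 0, 0, -1, 0, 0, 0, 0.0006, 0.0001, 0, -1, 0, 0, 0, 0.0009, 0.0002, 0, -1, 0, 0, 0, 0.0012, 0.0002, 0, -1, 0, 0, 0, 0.0015, 0.0003, 0, -1, 0, 0, 0, 0.0018, 0.0003, 0, -1, 0, 0, 0, 0.002, 0.0004, 0, -1, 0, 0, 0, 0.0022, 0.0004, 0, -1, 0, 0, 0, 0.0022, 0.0004, 0, -1, 0, 0, 0, 0.0022, 0.0004, 0, -1]

```text
clock: 9.7
position: [0.5407, -0.0314, 0.0559]
ee_rot: [-0.0, 0.995, 0.096, -0.003]
contact_force: [-4.9, -0.2, 3.9]
width: -0.0
gripper_force: 3.0
```

move_arm:
  steps: [0, 0, 0, 0.0002, 0, 0, -1, 0, 0, 0, 0.0004, 0.0001, 0, -1, 0, 0, 0, 0.0006, 0.0001, 0, -1, 0, 0, 0, 0.0008, 0.0002, 0, -1, 0, 0, 0, 0.001, 0.0002, 0, -1, 0, 0, 0, 0.001, 0.0002, 0, -1, 0, 0, 0, 0.001, 0.0002, 0, -1, 0, 0, 0, 0.001, 0.0002, 0, -1, 0, 0, 0, 0.001, 0.0002, 0, -1, 0, 0, 0, 0.001, 0.0002, 0, -1]

```text
clock: 10.7
position: [0.5418, -0.0311, 0.0559]
ee_rot: [-0.0, 0.995, 0.096, -0.003]
contact_force: [-5.6, -1.6, 3.7]
width: 0.0
gripper_force: 2.9
```

```bash
python3 m.py
```

```text
[-5.6 -1.6  3.7]
0 266 0.0762 0.12 | 20 266 0.0762 0.112 | 40 266 0.0762 0.103 | 60 266 0.0762 0.095 | 80 265 0.0766 0.086 | 100 265 0.0766 0.078 | 120 266 0.0761 0.069 | 140 254 0.0817 0.06 | 160 260 0.079 0.052 | 180 262 0.078 0.043 | 200 261 0.0785 0.034 | 220 262 0.0781 0.026 | 240 261 0.0785 0.017 | 260 261 0.0785 0.009 | 280 379 0.0168 -0.0 | 300 262 0.0781 -0.009 | 320 262 0.0781 -0.017 | 340 262 0.0782 -0.026 | 360 261 0.0787 -0.034 | 380 262 0.0782 -0.043 | 400 253 0.0824 -0.051 | 420 253 0.0825 -0.06 | 440 265 0.0769 -0.069 | 460 264 0.0774 -0.077 | 480 264 0.0775 -0.086 | 500 265 0.0771 -0.094 | 520 265 0.0771 -0.103 | 540 265 0.0772 -0.111 |
```

move_arm:
  steps: [0, 0, 0, 0.0002, 0, 0, -1, 0, 0, 0, 0.0004, 0.0001, 0, -1, 0, 0, 0, 0.0006, 0.0001, 0, -1, 0, 0, 0, 0.0008, 0.0002, 0, -1, 0, 0, 0, 0.001, 0.0002, 0, -1, 0, 0, 0, 0.0012, 0.0002, 0, -1, 0, 0, 0, 0.0012, 0.0002, 0, -1, 0, 0, 0, 0.0012, 0.0002, 0, -1, 0, 0, 0, 0.0012, 0.0002, 0, -1, 0, 0, 0, 0.0012, 0.0002, 0, -1]

```text
clock: 11.75
position: [0.542, -0.0311, 0.0559]
ee_rot: [-0.0, 0.995, 0.096, -0.004]
contact_force: [-7.3, -1.1, 5.0]
width: 0.0003
gripper_force: 3.8
```

The force rose and the motion stopped, so the bin is home against the stop. I'll withdraw backwards and lift, then tilt 12° to align with the button axis, and stop above it.

move_arm:
  steps: [0, 0, 0, -0.01, -0.0019, 0, -1, 0, 0, 0, -0.03, -0.0058, 0, -1, 0, 0, 0, -0.034, -0.0066, 0.02, -1, 0, 0, 0, -0.04, -0.0078, 0.06, -1, 0, 0, 0, -0.07, -0.0136, 0.06, -1, 0.0063, -0.0327, 0, -0.0736, -0.0143, 0.06, -1, 0.0063, -0.0327, 0, -0.0736, -0.0143, 0.06, -1, 0.0063, -0.0327, 0, -0.0736, -0.0143, 0.04, -1, 0.0063, -0.0327, 0, -0.0736, -0.0143, 0.027, -1, 0.0063, -0.0327, 0, -0.0736, -0.0143, 0.027, -1]

```text
clock: 12.75
position: [0.4707, -0.045, 0.0819]
ee_rot: [-0.01, 0.99, 0.095, 0.103]
contact_force: [-0.4, -0.3, -0.3]
width: 0.0002
gripper_force: 0.0
```

Run:
```python
from h import *
from scipy.spatial.transform import Rotation as Ro
s=manip.get_state();w,x,y,z=s['ee_rot'];print(s['position'],s['contact_force'],Ro.from_quat([x,y,z,w]).as_matrix()[:,2])
a=grab('scene');b=grab('wrist')
cv2.imwrite('pics/a4.png',np.hstack([cv2.resize(a['pixels'][150:300,150:350],(400,300),interpolation=2),cv2.resize(b['pixels'],(400,300))]))
```

```text
[ 0.47067956 -0.04495096  0.08187559] [-0.42465553 -0.27649207 -0.32054301] [ 0.20173383  0.03996362 -0.97862473]
```

View pics/a4.png

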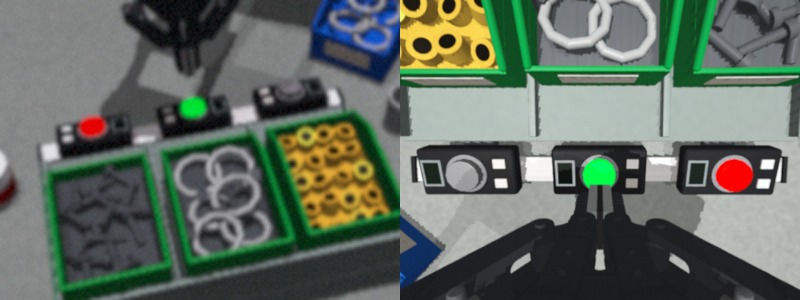

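The bin is home in line with its neighbours, and the finger is tilted and centred over the green button. I'll descend along the press axis in steps, watching the force.

move_arm:
  steps: [0, 0, 0, 0.001, 0.0002, -0.004, -1, 0, 0, 0, 0.0015, 0.0003, -0.008, -1, 0, 0, 0, 0.0025, 0.0005, -0.012, -1, 0, 0, 0, 0.003, 0.0006, -0.015, -1, 0, 0, 0, 0.0035, 0.0007, -0.017, -1, 0, 0, 0, 0.004, 0.0008, -0.019, -1, 0, 0, 0, 0.0043, 0.0009, -0.0205, -1, 0, 0, 0, 0.0043, 0.0009, -0.0205, -1, 0, 0, 0, 0.0043, 0.0009, -0.0205, -1, 0, 0, 0, 0.0043, 0.0009, -0.0205, -1]

```text
clock: 13.85
position: [0.4765, -0.0444, 0.0627]
ee_rot: [-0.01, 0.99, 0.095, 0.104]
contact_force: [0.8, 0.4, -1.0]
width: -0.0001
gripper_force: 0.0
```

move_arm:
  steps: [0, 0, 0, 0.0002, 0, -0.001, -1, 0, 0, 0, 0.0004, 0.0001, -0.002, -1, 0, 0, 0, 0.0006, 0.0001, -0.003, -1, 0, 0, 0, 0.0008, 0.0002, -0.004, -1, 0, 0, 0, 0.001, 0.0002, -0.005, -1, 0, 0, 0, 0.001, 0.0002, -0.005, -1, 0, 0, 0, 0.001, 0.0002, -0.005, -1, 0, 0, 0, 0.001, 0.0002, -0.005, -1, 0, 0, 0, 0.001, 0.0002, -0.005, -1, 0, 0, 0, 0.001, 0.0002, -0.005, -1]

```text
clock: 14.85
position: [0.4775, -0.0442, 0.0576]
ee_rot: [-0.01, 0.99, 0.095, 0.104]
contact_force: [-0.7, 0.2, -0.1]
width: -0.0001
gripper_force: 0.0
```

move_arm:
  steps: [0, 0, 0, 0, 0, -0.001, -1, 0, 0, 0, 0, 0, -0.002, -1, 0, 0, 0, 0, 0, -0.003, -1, 0, 0, 0, 0, 0, -0.004, -1, 0, 0, 0, 0, 0, -0.005, -1, 0, 0, 0, 0, 0, -0.006, -1, 0, 0, 0, 0, 0, -0.006, -1, 0, 0, 0, 0, 0, -0.006, -1, 0, 0, 0, 0, 0, -0.006, -1, 0, 0, 0, 0, 0, -0.006, -1]

```text
clock: 15.85
position: [0.4775, -0.0442, 0.0516]
ee_rot: [-0.01, 0.99, 0.095, 0.104]
contact_force: [0.6, -0.2, 0.4]
width: 0.0004
gripper_force: 0.0
```

Run:
```python
from h import *
s=manip.get_state();print(s['position'],s['contact_force'])
a=grab('scene');b=grab('wrist')
cv2.imwrite('pics/a5.png',np.hstack([cv2.resize(a['pixels'][180:255,190:290],(400,300),interpolation=2),cv2.resize(b['pixels'][180:330,180:380],(400,300),interpolation=2)]))
```

```text
[ 0.47751175 -0.04417405  0.05160638] [ 0.5536903  -0.1850515   0.43781548]
```

View pics/a5.png

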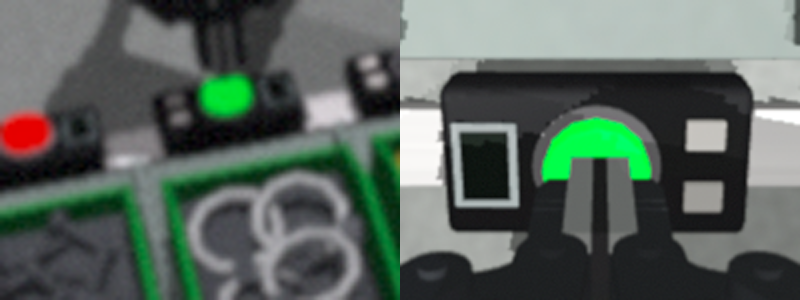

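No contact yet. The finger is drawn over the button centre, around (598,160) in the right crop, so I'll continue down.

move_arm:
  steps: [0, 0, 0, 0.0002, 0, -0.001, -1, 0, 0, 0, 0.0004, 0.0001, -0.002, -1, 0, 0, 0, 0.0006, 0.0001, -0.003, -1, 0, 0, 0, 0.0008, 0.0002, -0.004, -1, 0, 0, 0, 0.001, 0.0002, -0.005, -1, 0, 0, 0, 0.0012, 0.0002, -0.006, -1, 0, 0, 0, 0.0012, 0.0002, -0.006, -1, 0, 0, 0, 0.0012, 0.0002, -0.006, -1, 0, 0, 0, 0.0012, 0.0002, -0.006, -1, 0, 0, 0, 0.0012, 0.0002, -0.006, -1]

```text
clock: 16.95
position: [0.4787, -0.044, 0.0456]
ee_rot: [-0.01, 0.99, 0.095, 0.104]
contact_force: [0.0, 1.5, -0.7]
width: 0.0001
gripper_force: 0.0
```

move_arm:
  steps: [0, 0, 0, 0.0002, 0, -0.001, -1, 0, 0, 0, 0.0004, 0.0001, -0.002, -1, 0, 0, 0, 0.0006, 0.0001, -0.003, -1, 0, 0, 0, 0.0008, 0.0002, -0.004, -1, 0, 0, 0, 0.0008, 0.0002, -0.004, -1, 0, 0, 0, 0.0008, 0.0002, -0.004, -1, 0, 0, 0, 0.0008, 0.0002, -0.004, -1, 0, 0, 0, 0.0008, 0.0002, -0.004, -1, 0, 0, 0, 0.0008, 0.0002, -0.004, -1, 0, 0, 0, 0.0008, 0.0002, -0.004, -1]

```text
clock: 17.95
position: [0.4795, -0.0438, 0.0416]
ee_rot: [-0.01, 0.99, 0.095, 0.104]
contact_force: [-0.2, -0.2, 0.4]
width: 0.0001
gripper_force: 0.0
```

move_arm:
  steps: [0, 0, 0, 0.0002, 0, -0.001, -1, 0, 0, 0, 0.0004, 0.0001, -0.002, -1, 0, 0, 0, 0.0006, 0.0001, -0.003, -1, 0, 0, 0, 0.0006, 0.0001, -0.003, -1, 0, 0, 0, 0.0006, 0.0001, -0.003, -1, 0, 0, 0, 0.0006, 0.0001, -0.003, -1, 0, 0, 0, 0.0006, 0.0001, -0.003, -1, 0, 0, 0, 0.0006, 0.0001, -0.003, -1, 0, 0, 0, 0.0006, 0.0001, -0.003, -1, 0, 0, 0, 0.0006, 0.0001, -0.003, -1]

```text
clock: 18.95
position: [0.4801, -0.0437, 0.0386]
ee_rot: [-0.01, 0.99, 0.095, 0.104]
contact_force: [0.4, -0.4, -0.2]
width: 0.0
gripper_force: 0.0
```

move_arm:
  steps: [0, 0, 0, 0.0002, 0, -0.001, -1, 0, 0, 0, 0.0004, 0.0001, -0.002, -1, 0, 0, 0, 0.0006, 0.0001, -0.003, -1, 0, 0, 0, 0.0008, 0.0002, -0.004, -1, 0, 0, 0, 0.0008, 0.0002, -0.004, -1, 0, 0, 0, 0.0008, 0.0002, -0.004, -1, 0, 0, 0, 0.0008, 0.0002, -0.004, -1, 0, 0, 0, 0.0008, 0.0002, -0.004, -1, 0, 0, 0, 0.0008, 0.0002, -0.004, -1, 0, 0, 0, 0.0008, 0.0002, -0.004, -1]

```text
clock: 19.95
position: [0.481, -0.0435, 0.0346]
ee_rot: [-0.01, 0.99, 0.095, 0.104]
contact_force: [-1.1, -1.4, 2.6]
width: -0.0001
gripper_force: 1.3
```

Run:
```python
from h import *
s=manip.get_state();print(s['position'],s['contact_force'])
a=grab('scene');b=grab('wrist')
cv2.imwrite('pics/a6.png',np.hstack([cv2.resize(a['pixels'][180:255,190:290],(400,300),interpolation=2),cv2.resize(b['pixels'][180:330,180:380],(400,300),interpolation=2)]))
```

```text
[ 0.48096326 -0.04353972  0.03460033] [-1.11503023 -1.35111247  2.5940257 ]
```

View pics/a6.png

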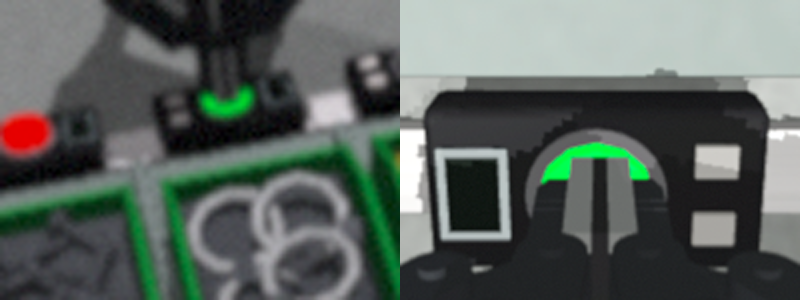

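The finger is on the green button at about 2.7 N, so it's partly down. I'll press about 3 mm more.

move_arm:
  steps: [0, 0, 0, 0.0001, 0, -0.0005, -1, 0, 0, 0, 0.0002, 0, -0.001, -1, 0, 0, 0, 0.0003, 0.0001, -0.0015, -1, 0, 0, 0, 0.0004, 0.0001, -0.002, -1, 0, 0, 0, 0.0005, 0.0001, -0.0024, -1, 0, 0, 0, 0.0006, 0.0001, -0.0028, -1, 0, 0, 0, 0.0006, 0.0001, -0.003, -1, 0, 0, 0, 0.0006, 0.0001, -0.003, -1, 0, 0, 0, 0.0006, 0.0001, -0.003, -1, 0, 0, 0, 0.0006, 0.0001, -0.003, -1]

```text
clock: 21.05
position: [0.4815, -0.0434, 0.0322]
ee_rot: [-0.01, 0.99, 0.095, 0.104]
contact_force: [-3.9, -1.5, 9.0]
width: 0.0001
gripper_force: 5.2
```

The force is about 10 N, well above the 4 N full-travel value, so the button is bottomed. I'll withdraw along the press axis.

move_arm:
  steps: [0, 0, 0, -0.001, -0.0002, 0.005, -1, 0, 0, 0, -0.004, -0.0008, 0.02, -1, 0, 0, 0, -0.012, -0.0024, 0.06, -1, 0, 0, 0, -0.02, -0.004, 0.1, -1, 0, 0, 0, -0.03, -0.006, 0.15, -1, 0, 0, 0, -0.04, -0.008, 0.17, -1, 0, 0, 0, -0.04, -0.008, 0.17, -1, 0, 0, 0, -0.04, -0.008, 0.17, -1, 0, 0, 0, -0.04, -0.008, 0.17, -1, 0, 0, 0, -0.04, -0.008, 0.17, -1]

```text
clock: 22.05
position: [0.4407, -0.0509, 0.1997]
ee_rot: [-0.011, 0.99, 0.095, 0.102]
contact_force: [1.0, -0.0, 0.3]
width: 0.0
gripper_force: 0.0
```

```bash
python3 m.py; python3 -c "
from rig import manip
print(manip.sign_off())"
```

```text
[ 1.  -0.   0.3]
60 44 0.1203 0.181 | 80 98 0.0772 0.167 | 100 109 0.0683 0.151 | 120 112 0.066 0.135 | 140 112 0.066 0.118 | 160 112 0.0661 0.101 | 180 112 0.0662 0.084 | 200 112 0.0662 0.068 | 220 99 0.0769 0.051 | 240 110 0.0679 0.034 | 260 110 0.0679 0.017 | 280 207 -0.0139 0.0 | 300 110 0.0679 -0.017 | 320 110 0.0679 -0.034 | 340 93 0.0818 -0.05 | 360 112 0.0662 -0.067 | 380 112 0.0662 -0.084 | 400 111 0.067 -0.101 | 420 111 0.0669 -0.117 | 440 111 0.0668 -0.134 | 460 107 0.07 -0.15 | 480 98 0.0772 -0.167 | 500 42 0.1217 -0.18 | the job is handed in; nothing more can be done
None
```

I pushed the refilled bin home until the force rose against the back stop, pressed the green button to its end (about 10 N), withdrew clear and handed the job in at about 22 s; the sign-off returned no verdict.

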